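# Sweep used caps into the bench catch tray

## Robot

A 6-joint arm with a two-finger parallel gripper is mounted at the origin on the work surface. World frame = base frame: x ahead of the robot, y to its left, z up, the work surface at z = 0. Lengths are in mm, angles in rad, forces in N, time in s.
With the tool pointing down it reaches from about 275 to 1000 mm from the base axis. Payload 8.4 kg.
Tool frame: the origin (TCP) lies midway between the tips of the shut fingers; the grasp point (between the pads) lies 19 mm behind it; z points along the fingers, y is the line along which they close (so a half turn about z gives the same grasp; the last joint's range is limited). The gripper opens to 85 mm and grips with 20 to 120 N. Pads are 22 mm wide; open, the fingers measure 114 mm over their backs; the gripper's body (76 mm by 85 mm) begins 54 mm behind the grasp point. The pads swing forward as they close: fully open they stand 13 mm farther back than shut.
Start: joints at [1.298, 0.353, 1.633, -0, 1.155, -0.002], TCP at [167.187, 602.226, 231.281] pointing down, gripper open.
Joint ranges: [-2.63, 2.63], [-0.92, 2.1], [0.06, 2.66], [-1.3, 4.44], [0, 2.69], [-3.02, 3.02]. Speed limits (rad/s): [2.22, 2.22, 2.79, 3.14, 3.14, 3.14].

## Interface

Orientations are given as [roll, pitch, yaw] about the fixed x, y, z axes, in that order (R = Rz(yaw) Ry(pitch) Rx(roll)).
In Python, from rig import * gives the robot as it stands.
- The arm moves only by the shell command python3 -m jog 'ROWS' [FORCE]. ROWS is JSON, a list of rows, each an object of numbers: "x", "y", "z": the shift along the tool's x, y, z in cm; "spin": the turn about the tool's z in rad; "grip": the closure, from 0 (fully open) to 1 (shut). In form: [{"x": .., "y": .., "z": .., "spin": .., "grip": ..}, ...]. A call has 1 to 20 rows; each row shifts and turns the commanded pose from where the row before left it, along the tool's axes as they then stand; what a row does not reach is not made up. A row lasts 1/12 s, in which the tool goes at most 41.7 mm and 7.16 degrees, less where a joint would pass 70% of its speed; a pose out of reach is approached as far as the arm can. A call with a gripper value outside its range is refused whole. The fingers move at their own pace and stop on an object; FORCE is the grip in N (left out, the last holds). Time passes only in rows, so rows that do not move let the fingers close. It gives the time, the measured TCP pose, the force, the opening and the grip force at its end, in the units of the state.
- sense(): the state, without advancing time (a new reading comes with each control period).
- grab_frame(name): name is "scene" or "top" or "wrist"; returns a dict with "pixels" (400x640x3 uint8, blue, green, red), "camera_matrix" (3x3 intrinsics, pixels), "rvec" (rotation vector, rad) and "tvec" (3), from world to camera coordinates, as OpenCV has them; the wrist camera has in their place "T_tool_cam" (4x4, takes a point from camera to tool coordinates, whose origin is the TCP and whose axes are the flange's). Camera axes: x right, y down, z forward; pixel columns grow to the right and rows downward; lengths in mm; the calibration is good to about 2 mm. A picture is of the moment at which its call begins: read the wrist's pose just before it. There is no depth.
- sign_off(): hands the job in; it is judged then, once.
The state is a dict: "clock": time; "qpos": joint angles; "qvel": joint speeds; "joint_efforts": joint torques, N m; "eef_pos": TCP position; "tcp_rot": TCP orientation; "contact_force": force on the tool from outside, world axes, zero at the start; "wrist_torque": the same for the moment, N m; "opening": opening from 0.0 (shut) to 1.0 (fully open); "grasp_force": force on a finger pad.
Only numpy, scipy, OpenCV 4.12 (cv2) and the standard library are available. Lean on these libraries where they do the work, as an engineer would, in place of code of your own. Each camera call takes 0.05 s, during which the arm holds its last target. There are 200 camera calls.

## Task

Sweep the three used orange screw caps across the lab bench with the fingertips until all three lie flat and wholly inside the three-sided steel catch tray. Slide them along the bench at a steady pace: do not lift or flick them. Leave the white cap, the glass dish, the flask and the amber bottle where they stand.

Things in the scene. Friction and masses are not known exactly. Their poses are not given: they have to be found in the camera images.
- tray: three-sided stainless catch tray fixed to the bench, open on one side: a U of walls 25 mm high and 6 mm thick around an area 160 mm wide (its x, -80 to +80) and 120 mm deep (its y, -60 at the open mouth to +60 at the inner face of the back wall). The mouth spans its whole -y side and has no sill: the floor is flush with the bench, so caps slide straight in along its +y. Origin: centre of that floor area, at bench height; z up
- cap_a: used, ribbed orange plastic screw cap lying flat on the bench, a disc of 38 mm diameter (39 over the ribs) and 18 mm high, about 15 g; it slides when pushed and does not roll. Origin: centre of its underside, z up
- cap_b: used, ribbed orange plastic screw cap lying flat on the bench, a disc of 38 mm diameter (39 over the ribs) and 18 mm high, about 15 g; it slides when pushed and does not roll. Origin: centre of its underside, z up
- cap_c: used, ribbed orange plastic screw cap lying flat on the bench, a disc of 38 mm diameter (39 over the ribs) and 18 mm high, about 15 g; it slides when pushed and does not roll. Origin: centre of its underside, z up
- clean_cap: clean, ribbed white plastic screw cap lying flat on the bench, a disc of 38 mm diameter (39 over the ribs) and 18 mm high, about 15 g; it slides when pushed and does not roll. Origin: centre of its underside, z up. Same size as the orange ones; to be left alone
- dish: low round glass dish, 90 mm across and 16 mm high, beyond the caps; to be left alone. Origin: centre of its underside
- flask: closed, pale green, see-through conical flask, 76 mm across at the foot, 122 mm high; to be left alone. Origin: centre of its underside
- bottle: amber reagent bottle with blue cap, 84 mm across, 170 mm high; to be left alone. Origin: centre of its underside

How it is judged (in metres and radians):
At the end, for the whole second after the job is handed in: All three orange caps lie flat on the tray's floor between its walls, at rest, each with its centre at least 15 mm inside the mouth (at most 4 mm of its rim sticking out); the white cap, dish, flask and bottle are within 15 mm of where they stood (y of cap_a in the frame of tray between -0.045 and 0.06 m and x of cap_a in the frame of tray between -0.08 and 0.08 m and height (world z) of each of cap_a, cap_b, cap_c below 0.006 m and angle between each of cap_a, cap_b, cap_c's own z axis and vertical below 0.2 rad and linear speed of each of cap_a, cap_b, cap_c below 0.02 m/s and y of cap_b in the frame of tray between -0.045 and 0.06 m and x of cap_b in the frame of tray between -0.08 and 0.08 m and y of cap_c in the frame of tray between -0.045 and 0.06 m and x of cap_c in the frame of tray between -0.08 and 0.08 m and distance of each of clean_cap, dish, flask, bottle from where it was at the start of the episode below 0.015 m); the robot touches nothing.
It fails at once if an orange cap is lifted off the bench (more than 10 mm) (height (world z) of any of cap_a, cap_b, cap_c above 0.01 m).
It fails at once if an orange cap is flicked (faster than 0.8 m/s) (linear speed of any of cap_a, cap_b, cap_c above 0.8 m/s).
It fails at once if the white cap, the glass dish, the flask or the amber bottle is moved (more than 15 mm) or tipped (distance of any of clean_cap, dish, flask, bottle from where it was at the start of the episode above 0.015 m or angle between any of clean_cap, dish, flask, bottle's own z axis and vertical above 0.3 rad).
It also fails if it takes over 72 s, if anything falls off the work surface, if the arm or the gripper's body presses on something with over 40 N, if the wrist force passes 120 N, or if a joint passes its speed limit or range.

## Working session

There is one attempt and no reset: what is moved stays moved. The work goes in short steps, Python scripts to look and compute and a shell command to move; the robot and the scene stay as the last step left them, time stands still between calls to the robot, and variables do not carry over. Pictures are saved under pics/ and viewed, at most 10 in all, crops included, and the job is handed in when it is done.

```bash
mkdir -p pics; python3 - <<'E'
from rig import *
import cv2
for n in ("top","scene"):
    f=grab_frame(n); cv2.imwrite(f"pics/{n}0.png",f["pixels"]); print(n,f["camera_matrix"],f["rvec"],f["tvec"])
s=sense(); print(s["clock"],s["eef_pos"],s["tcp_rot"],s["opening"])
E
```

```text
top [[391.25888785   0.         320.95599071]
 [  0.         391.25888785 201.50411497]
 [  0.           0.           1.        ]] [ 2.18845059 -2.17720377  0.06088705] [  11.68912923  647.70632396 1184.64061541]
scene [[419.38733465   0.         316.14340744]
 [  0.         419.38733465 199.26277466]
 [  0.           0.           1.        ]] [ 2.23319537  0.81749438 -0.35459082] [-503.14620033 -264.62602485 1407.33462071]
0.1 [167.07264019 601.83215176 230.63233709] [-3.14035503e+00  2.38856870e-05  2.87084387e+00] 1.0007359532830342
```

View pics/top0.png

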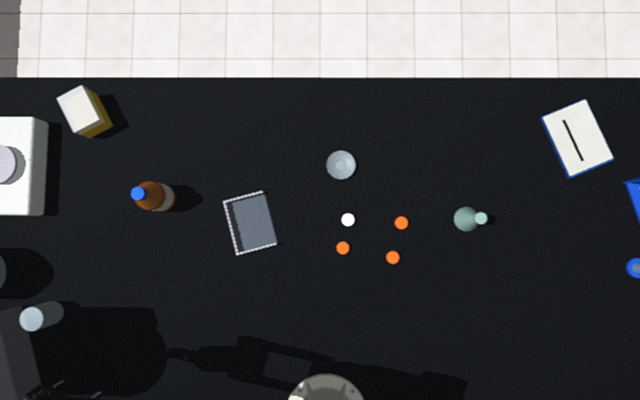

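View pics/scene0.png

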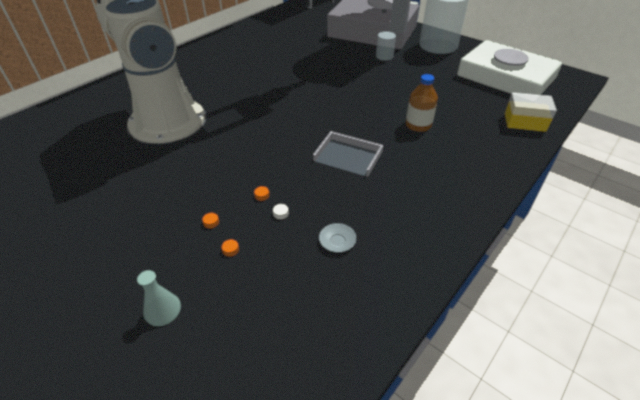

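Top view: tray around (250,222), its mouth facing right (world -y). The orange caps are at (343,248), (401,223) and (392,257), and the white cap is at (348,220). The dish is at (341,165), the flask foot near (465,218), the bottle near (150,196). The arm isn't near the work area.

```bash
cat > h.py <<'E'
from rig import *
import cv2, numpy as np
def w(f,px,z=0):
    R=cv2.Rodrigues(np.array(f["rvec"],float))[0]; t=np.array(f["tvec"],float).ravel()
    d=R.T@np.linalg.inv(f["camera_matrix"])@np.array([*px,1.]); c=-R.T@t
    return (c+d*(z-c[2])/d[2])[:2].round(1)
def blobs(f,z=18):
    h=cv2.cvtColor(f["pixels"],cv2.COLOR_BGR2HSV)
    m=cv2.inRange(h,(5,180,140),(18,255,255))
    n,_,st,c=cv2.connectedComponentsWithStats(m)
    return [(c[i].round(1),st[i,4],w(f,c[i],z)) for i in range(1,n) if st[i,4]>20]
def px(f,p): return cv2.projectPoints(np.array([p],float),np.array(f["rvec"]),np.array(f["tvec"]),f["camera_matrix"],None)[0].ravel().round(1)
E
python3 - <<'E'
from h import *
f=grab_frame("top")
for b in blobs(f): print(b)
for n,p,z in [("white",(348,219.5),18),("dish",(341,165),8),("flask",(465,218.5),0),("bottle",(160,196),60)]: print(n,w(f,p,z))
h=f["pixels"][180:265,210:290]
cv2.imwrite("pics/tray.png",cv2.resize(h,None,fx=7,fy=7,interpolation=cv2.INTER_CUBIC))
print(px(f,sense()["eef_pos"]))
g=cv2.cvtColor(f["pixels"],cv2.COLOR_BGR2GRAY); m=(g[205:232,336:360]>170).astype(np.uint8)
ys,xs=np.nonzero(m); print("white",xs.mean()+336,ys.mean()+205,w(f,(xs.mean()+336,ys.mean()+205),18))
E
```

```text
(array([401. , 222.4]), np.int32(136), array([ 584.7, -231.4]))
(array([342.2, 247.5]), np.int32(132), array([506.7, -51. ]))
(array([392.3, 256.9]), np.int32(140), array([ 479.1, -204.1]))
white [592.7 -68.5]
dish [763.5 -47. ]
flask [ 598.1 -434. ]
bottle [659.3 497.5]
[ 82.8 387.9]
white 347.6046511627907 219.1627906976744 [593.8 -67.3]
```

View pics/tray.png

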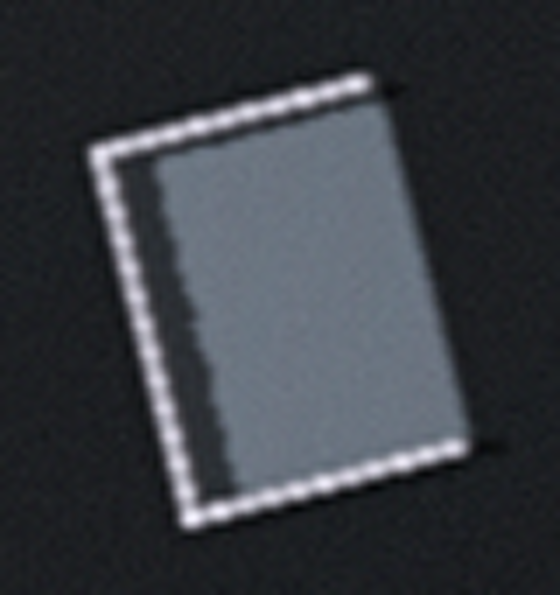

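```bash
cat >> h.py <<'E'
_c=None
E
python3 - <<'E'
from h import *
f=grab_frame("top")
P={k:w(f,(210-.43+x/7,180-.43+y/7),25) for k,(x,y) in dict(bt=(97,153),ft=(372,80),bb=(190,520),fb=(468,445)).items()}
print(P)
M=(P['ft']+P['fb'])/2; B=(P['bt']+P['bb'])/2
xa=(P['ft']-P['fb']+P['bt']-P['bb']); xa/=np.linalg.norm(xa)
ya=np.array([-xa[1],xa[0]]); print("widths",np.linalg.norm(P['ft']-P['fb']),np.linalg.norm(B-M))
O=M+60*ya; print("O",O,"xa",xa,"ya",ya,"yaw",np.arctan2(xa[1],xa[0]))
for b in blobs(f)+[(0,0,np.array([593.8,-67.3]))]: print(b[2],"tray",np.array([xa,ya])@(b[2]-O))
E
```

```text
{'bt': array([646.2, 315.5]), 'ft': array([679. , 194.8]), 'bb': array([486. , 271.3]), 'fb': array([519.2, 150.4])}
widths 165.85354985649232 125.22635505355886
O [583.08983706 230.42451628] xa [0.96374194 0.26683605] ya [-0.26683605  0.96374194] yaw 0.270108546488365
[ 584.7 -231.4] tray [-121.67964773 -445.50930382]
[506.8 -51.1] tray [-148.64460505 -250.96010419]
[ 479.1 -204.1] tray [-216.16617223 -391.02126213]
[593.8 -67.3] tray [ -69.12180044 -289.78745985]
```

```bash
python3 -m jog '[{"spin":0.12,"y":0,"grip":0.72},{"spin":0.12,"grip":0.72},{"spin":0.12,"grip":0.72},{"spin":0.12,"grip":0.72},{"spin":0.12,"grip":0.72},{"spin":0.12,"grip":0.72},{"spin":0.12,"grip":0.72},{"spin":0.12,"grip":0.72},{"spin":0.08,"grip":0.72}]'; python3 -c "
from rig import *;s=sense();print(s)"
```

```text
{'clock': 0.2, 'qpos': array([ 1.29757878e+00,  3.53384488e-01,  1.63385500e+00,  1.02216423e-05,
        1.15520197e+00, -2.35660666e-03]), 'qvel': array([-1.08962563e-03, -1.62858134e-03, -5.25444836e-03, -7.82619773e-05,
        1.36607508e-03, -1.49614334e-04]), 'joint_efforts': array([-5.33529317e-05, -6.05092907e+01, -3.42027891e+01, -6.72137460e-06,
        7.16584924e-03,  2.50736400e-05]), 'eef_pos': array([167.11719814, 601.93834443, 230.84582197]), 'tcp_rot': array([-3.14074388e+00, -1.13482881e-05,  2.87072758e+00]), 'contact_force': array([0.02432627, 0.11034451, 0.75642198]), 'wrist_torque': array([-0.01526919,  0.02576667, -0.0310917 ]), 'grasp_force': 0.0, 'opening': 0.9974800692012425}schema error: expected keys x, y, z, spin, grip
```

```bash
python3 -m jog '[{"x":-2.5,"y":-2.9,"z":0,"spin":0,"grip":0.72},{"x":-2.5,"y":-2.9,"z":0,"spin":0,"grip":0.72},{"x":-2.5,"y":-2.9,"z":0,"spin":0,"grip":0.72},{"x":-2.5,"y":-2.9,"z":0,"spin":0,"grip":0.72},{"x":-2.5,"y":-2.9,"z":0,"spin":0,"grip":0.72},{"x":-2.5,"y":-2.9,"z":0,"spin":0,"grip":0.72},{"x":-2.5,"y":-2.9,"z":0,"spin":0,"grip":0.72},{"x":-2.5,"y":-2.9,"z":0,"spin":0,"grip":0.72},{"x":-2.5,"y":-2.9,"z":0,"spin":0,"grip":0.72},{"x":-2.5,"y":-2.9,"z":0,"spin":0,"grip":0.72},{"x":-2.5,"y":-2.9,"z":0,"spin":0,"grip":0.72},{"x":-2.5,"y":-2.9,"z":0,"spin":0,"grip":0.72},{"x":-2.5,"y":-2.9,"z":0,"spin":0,"grip":0.72},{"x":-2.5,"y":-2.9,"z":0,"spin":0,"grip":0.72},{"x":-2.5,"y":-2.9,"z":0,"spin":0,"grip":0.72},{"x":-2.5,"y":-2.9,"z":0,"spin":0,"grip":0.72},{"x":-2.5,"y":-2.9,"z":0,"spin":0,"grip":0.72},{"x":-2.5,"y":-2.9,"z":0,"spin":0,"grip":0.72},{"x":-2.5,"y":-2.9,"z":0,"spin":0,"grip":0.72},{"x":-2.5,"y":-2.9,"z":0,"spin":0,"grip":0.72}]'
python3 -m jog '[{"x":0,"y":0,"z":0,"spin":0.12,"grip":0.72},{"x":0,"y":0,"z":0,"spin":0.12,"grip":0.72},{"x":0,"y":0,"z":0,"spin":0.12,"grip":0.72},{"x":0,"y":0,"z":0,"spin":0.12,"grip":0.72},{"x":0,"y":0,"z":0,"spin":0.12,"grip":0.72},{"x":0,"y":0,"z":0,"spin":0.12,"grip":0.72},{"x":0,"y":0,"z":0,"spin":0.12,"grip":0.72},{"x":0,"y":0,"z":0,"spin":0.12,"grip":0.72},{"x":0,"y":0,"z":0,"spin":0.12,"grip":0.72},{"x":0,"y":0,"z":0,"spin":0.12,"grip":0.72},{"x":0,"y":0,"z":0,"spin":0.12,"grip":0.72},{"x":0,"y":0,"z":0,"spin":0.12,"grip":0.72},{"x":0,"y":0,"z":0,"spin":0.12,"grip":0.72},{"x":0,"y":0,"z":0,"spin":0.07,"grip":0.72},{"x":0,"y":0,"z":0,"spin":0,"grip":0.72},{"x":0,"y":0,"z":0,"spin":0,"grip":0.72}]'
cat >> h.py <<'E'
def go(tx,ty,yaw=None):
    s=sense(); p=np.array(s["eef_pos"]); a=s["tcp_rot"][2]; d=np.array([tx,ty])-p[:2]
    print("pos",p.round(1),"yaw",round(a,3),"t",s["clock"],"tool x,y cm",(np.array([[np.cos(a),np.sin(a)],[np.sin(a),-np.cos(a)]])@d/10).round(2),"spin",None if yaw is None else round(a-yaw,3),"open",s["opening"])
E
python3 -c "
from h import *
go(493.6,-89.7,1.239)"
```

```text
clock: 1.87
eef_pos: [494.2, -92.4, 231.3]
tcp_rot: [3.141, 0.0, 2.87]
contact_force: [0.9, 0.3, -0.4]
opening: 0.278
grasp_force: 0.0
clock: 3.2
eef_pos: [493.7, -90.4, 231.2]
tcp_rot: [-3.141, 0.0, 1.243]
contact_force: [0.2, -0.1, -0.4]
opening: 0.277
grasp_force: 0.0
pos [493.7 -90.4 231.2] yaw 1.243 t 3.2 tool x,y cm [ 0.06 -0.03] spin 0.004 open 0.27654450548395443
```

```bash
python3 -m jog '[{"x":0,"y":0,"z":2.5,"spin":0,"grip":0.72},{"x":0,"y":0,"z":2.5,"spin":0,"grip":0.72},{"x":0,"y":0,"z":2.5,"spin":0,"grip":0.72},{"x":0,"y":0,"z":2.5,"spin":0,"grip":0.72},{"x":0,"y":0,"z":2.5,"spin":0,"grip":0.72},{"x":0,"y":0,"z":2.5,"spin":0,"grip":0.72},{"x":0,"y":0,"z":2.5,"spin":0,"grip":0.72},{"x":0,"y":0,"z":2.5,"spin":0,"grip":0.72},{"x":0,"y":0,"z":1.5,"spin":0,"grip":0.72},{"x":0,"y":0,"z":0.9,"spin":0,"grip":0.72},{"x":0,"y":0,"z":0,"spin":0,"grip":0.72}]'
python3 - <<'E'
from h import *
go(493.6,-89.7,1.239)
f=grab_frame("wrist"); cv2.imwrite("pics/w1.png",f["pixels"]); print(f["T_tool_cam"])
for b in blobs(grab_frame("top")): print(b)
E
```

```text
clock: 4.12
eef_pos: [492.7, -90.2, 5.7]
tcp_rot: [-3.139, 0.0, 1.243]
contact_force: [0.2, 0.7, 0.1]
opening: 0.284
grasp_force: 0.0
pos [492.7 -90.2   5.7] yaw 1.243 t 4.1167 tool x,y cm [0.07 0.07] spin 0.004 open 0.283791982336889
[[ 9.02639722e-04 -9.44882827e-01 -3.27407436e-01  8.38726620e+01]
 [ 9.99999334e-01  1.08833821e-03 -3.83964913e-04  4.32545949e-01]
 [ 7.19131877e-04 -3.27406871e-01  9.44883180e-01 -1.43014691e+02]
 [ 0.00000000e+00  0.00000000e+00  0.00000000e+00  1.00000000e+00]]
(array([401. , 222.4]), np.int32(137), array([ 584.8, -231.3]))
(array([337.6, 246. ]), np.int32(22), array([511.3, -36.9]))
```

View pics/w1.png

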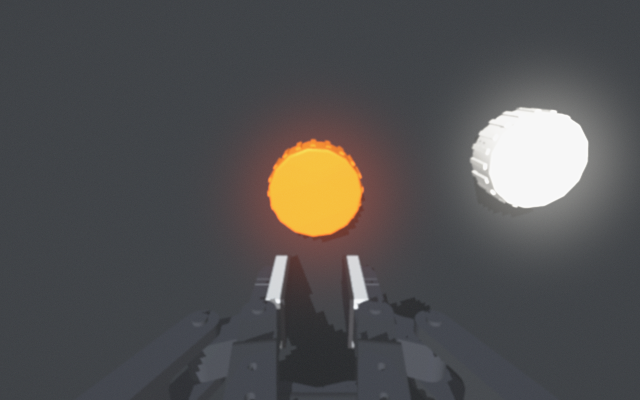

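The wrist view shows cap A centred ahead of the fingers at (315,190). The white cap is well to the right at (535,158). I'll start pushing.

```bash
python3 -m jog '[{"x":0.4,"y":0,"z":0,"spin":0,"grip":0.72},{"x":0.4,"y":0,"z":0,"spin":0,"grip":0.72},{"x":0.5,"y":0,"z":0,"spin":0,"grip":0.72},{"x":0.7,"y":0,"z":0,"spin":0,"grip":0.72},{"x":1.0,"y":0,"z":0,"spin":0,"grip":0.72},{"x":1.2,"y":0,"z":0,"spin":0,"grip":0.72},{"x":1.2,"y":0,"z":0,"spin":0,"grip":0.72},{"x":1.2,"y":0,"z":0,"spin":0,"grip":0.72},{"x":1.2,"y":0,"z":0,"spin":0,"grip":0.72},{"x":1.2,"y":0,"z":0,"spin":0,"grip":0.72},{"x":1.2,"y":0,"z":0,"spin":0,"grip":0.72},{"x":1.2,"y":0,"z":0,"spin":0,"grip":0.72},{"x":1.2,"y":0,"z":0,"spin":0,"grip":0.72},{"x":1.2,"y":0,"z":0,"spin":0,"grip":0.72},{"x":1.2,"y":0,"z":0,"spin":0,"grip":0.72},{"x":1.2,"y":0,"z":0,"spin":0,"grip":0.72},{"x":1.2,"y":0,"z":0,"spin":0,"grip":0.72},{"x":1.0,"y":0,"z":0,"spin":0,"grip":0.72},{"x":0.7,"y":0,"z":0,"spin":0,"grip":0.72},{"x":0.4,"y":0,"z":0,"spin":0,"grip":0.72}]'
cat >> h.py <<'E'
def wl(name=None):
    s=sense(); f=grab_frame("wrist"); T=np.array(f["T_tool_cam"]); K=f["camera_matrix"]
    m=cv2.inRange(cv2.cvtColor(f["pixels"],cv2.COLOR_BGR2HSV),(5,150,200),(28,255,255))
    m=cv2.morphologyEx(m,cv2.MORPH_OPEN,np.ones((5,5)))
    n,_,st,c=cv2.connectedComponentsWithStats(m)
    a=s["tcp_rot"][2]; p=np.array(s["eef_pos"])
    for i in range(1,n):
        if st[i,4]<800: continue
        d=T[:3,:3]@np.linalg.inv(K)@np.array([*c[i],1]); k=((p[2]-16)-T[2,3])/d[2]; q=T[:3,3]+d*k
        W=p[:2]+q[0]*np.array([np.cos(a),np.sin(a)])+q[1]*np.array([np.sin(a),-np.cos(a)])
        O=np.array([583.1,230.4]);R=np.array([[.9637,.2668],[-.2668,.9637]])
        print("cap px",c[i].round(),st[i,4],"tool mm",q[:2].round(1),"world",W.round(1),"tray",(R@(W-O)).round(1))
    print("tcp tray",(np.array([[.9637,.2668],[-.2668,.9637]])@(p[:2]-[583.1,230.4])).round(1))
    if name: cv2.imwrite(name,f["pixels"])
E
python3 -c "
from h import *
go(558,97.4,1.239);wl('pics/w2.png')"
```

```text
clock: 5.88
eef_pos: [557.4, 95.1, 7.3]
tcp_rot: [3.141, -0.0, 1.241]
contact_force: [-1.0, 0.1, -0.5]
opening: 0.279
grasp_force: 0.2
pos [557.4  95.1   7.3] yaw 1.241 t 5.8833 tool x,y cm [ 0.24 -0.02] spin 0.002 open 0.2793241264269944
cap px [316. 224.] 6618 tool mm [27.5  0.3] world [566.6 121. ] tray [ -45.1 -101. ]
tcp tray [ -60.9 -123.5]
```

View pics/w2.png

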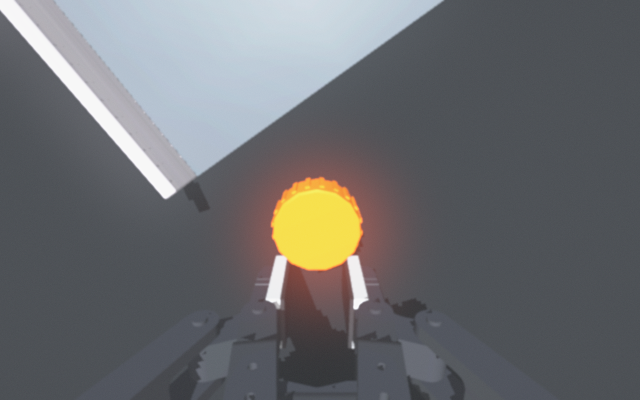

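```bash
python3 -m jog '[{"x":0.2,"y":0.27,"z":0,"spin":-0.1,"grip":0.72},{"x":0.2,"y":0.27,"z":0,"spin":-0.1,"grip":0.72},{"x":0.2,"y":0.27,"z":0,"spin":-0.1,"grip":0.72},{"x":0.2,"y":0.27,"z":0,"spin":-0.1,"grip":0.72},{"x":0.2,"y":0.27,"z":0,"spin":-0.1,"grip":0.72},{"x":0.2,"y":0.27,"z":0,"spin":-0.1,"grip":0.72},{"x":0.2,"y":0.1,"z":0,"spin":0,"grip":0.72},{"x":0.2,"y":0.1,"z":0,"spin":0,"grip":0.72}]'
python3 -c "
from h import *
go(558,97.4,1.841);wl()"
```

```text
clock: 6.6
eef_pos: [574.6, 108.8, 7.2]
tcp_rot: [-3.141, 0.0, 1.837]
contact_force: [-0.7, 0.2, -0.3]
opening: 0.282
grasp_force: 0.1
pos [574.6 108.8   7.2] yaw 1.837 t 6.6 tool x,y cm [-0.66 -1.9 ] spin -0.004 open 0.28170515146925373
cap px [316. 224.] 6613 tool mm [27.4 -0. ] world [567.4 135.2] tray [-40.6 -87.5]
tcp tray [ -40.6 -115. ]
```

```bash
python3 -m jog '[{"x":0.5,"y":0,"z":0,"spin":0,"grip":0.72},{"x":0.8,"y":0,"z":0,"spin":0,"grip":0.72},{"x":1.1,"y":0,"z":0,"spin":0,"grip":0.72},{"x":1.1,"y":0,"z":0,"spin":0,"grip":0.72},{"x":1.1,"y":0,"z":0,"spin":0,"grip":0.72},{"x":1.1,"y":0,"z":0,"spin":0,"grip":0.72},{"x":1.1,"y":0,"z":0,"spin":0,"grip":0.72},{"x":1.1,"y":0,"z":0,"spin":0,"grip":0.72},{"x":1.1,"y":0,"z":0,"spin":0,"grip":0.72},{"x":1.1,"y":0,"z":0,"spin":0,"grip":0.72},{"x":1.0,"y":0,"z":0,"spin":0,"grip":0.72},{"x":0.7,"y":0,"z":0,"spin":0,"grip":0.72},{"x":0.4,"y":0,"z":0,"spin":0,"grip":0.72},{"x":0,"y":0,"z":0,"spin":0,"grip":0.72}]'
python3 -c "
from h import *
wl()"
python3 -m jog '[{"x":-1,"y":0,"z":0,"spin":0,"grip":0.72},{"x":-1.5,"y":0,"z":0,"spin":0,"grip":0.72},{"x":-1.5,"y":0,"z":0,"spin":0,"grip":0.72},{"x":0,"y":0,"z":-2.5,"spin":0,"grip":0.72},{"x":0,"y":0,"z":-2.5,"spin":0,"grip":0.72},{"x":0,"y":0,"z":-2.5,"spin":0,"grip":0.72},{"x":0,"y":0,"z":0,"spin":0,"grip":0.72}]'
python3 -c "
from h import *
wl()
go(458.4,-237.4,1.4)"
```

```text
clock: 7.82
eef_pos: [542.0, 227.4, 7.3]
tcp_rot: [3.141, -0.0, 1.842]
contact_force: [-0.0, -0.4, -0.4]
opening: 0.28
grasp_force: 0.0
cap px [316. 223.] 6283 tool mm [27.9 -0.2] world [534.4 254.2] tray [-40.6  35.9]
tcp tray [-40.4   8.1]
clock: 8.45
eef_pos: [555.9, 187.4, 86.7]
tcp_rot: [3.135, -0.0, 1.84]
contact_force: [1.9, -0.0, 0.8]
opening: 0.277
grasp_force: 0.0
cap px [311. 112.] 2991 tool mm [67.9 -3.8] world [534.2 251.9] tray [-41.4  33.7]
tcp tray [-37.7 -34.1]
pos [555.  187.3  84.8] yaw 1.84 t 8.5 tool x,y cm [-38.38 -20.59] spin 0.44 open 0.279668428971099
```

```bash
python3 -m jog '[{"x":-3.28,"y":-1.64,"z":0,"spin":0,"grip":0.72},{"x":-3.28,"y":-1.64,"z":0,"spin":0,"grip":0.72},{"x":-3.28,"y":-1.64,"z":0,"spin":0,"grip":0.72},{"x":-3.28,"y":-1.64,"z":0,"spin":0,"grip":0.72},{"x":-3.28,"y":-1.64,"z":0,"spin":0,"grip":0.72},{"x":-3.28,"y":-1.64,"z":0,"spin":0,"grip":0.72},{"x":-3.28,"y":-1.64,"z":0,"spin":0,"grip":0.72},{"x":-3.28,"y":-1.64,"z":0,"spin":0,"grip":0.72},{"x":-3.28,"y":-1.64,"z":0,"spin":0,"grip":0.72},{"x":-3.28,"y":-1.64,"z":0,"spin":0,"grip":0.72},{"x":-3.28,"y":-1.64,"z":0,"spin":0,"grip":0.72},{"x":-3.28,"y":-1.64,"z":0,"spin":0,"grip":0.72},{"x":0,"y":0,"z":0,"spin":0.1,"grip":0.72},{"x":0,"y":0,"z":0,"spin":0.1,"grip":0.72},{"x":0,"y":0,"z":0,"spin":0.1,"grip":0.72},{"x":0,"y":0,"z":0,"spin":0.1,"grip":0.72},{"x":0,"y":0,"z":0,"spin":0.1,"grip":0.72},{"x":0,"y":0,"z":0,"spin":0,"grip":0.72}]'
python3 -c "
from h import *
wl('pics/w3.png')
go(469.5,-244,1.334)
for b in blobs(grab_frame('top')): print(b)"
```

```text
clock: 10.0
eef_pos: [467.1, -244.2, 81.3]
tcp_rot: [-3.14, -0.0, 1.336]
contact_force: [-0.9, -0.5, 0.0]
opening: 0.279
grasp_force: 0.0
tcp tray [-238.4 -426.4]
pos [ 467.2 -244.1   81.4] yaw 1.342 t 10.05 tool x,y cm [0.06 0.22] spin 0.008 open 0.28060632355740006
(array([401. , 222.4]), np.int32(137), array([ 584.8, -231.3]))
(array([244.7, 237.4]), np.int32(119), array([536. , 249.4]))
(array([392.3, 256.9]), np.int32(140), array([ 479.1, -204.1]))
```

```bash
python3 -m jog '[{"x":0,"y":0.2,"z":2.5,"spin":0,"grip":0.72},{"x":0,"y":0,"z":2.5,"spin":0,"grip":0.72},{"x":0,"y":0,"z":1.6,"spin":0,"grip":0.72},{"x":0,"y":0,"z":0.9,"spin":0,"grip":0.72},{"x":0,"y":0,"z":0,"spin":0,"grip":0.72}]'
python3 -c "
from h import *
wl('pics/w4.png')
go(469.5,-244,1.334)"
```

```text
clock: 10.52
eef_pos: [468.7, -243.7, 5.4]
tcp_rot: [-3.138, -0.001, 1.343]
contact_force: [-0.7, -0.4, 0.2]
opening: 0.279
grasp_force: 0.0
cap px [315. 190.] 7090 tool mm [43.2 -0.1] world [ 478.3 -201.6] tray [-216.3 -388.4]
cap px [580. 194.] 7955 tool mm [ 41.7 107.8] world [ 583.1 -227.4] tray [-122.1 -441.2]
tcp tray [-236.8 -426.3]
pos [ 469.5 -244.1    6.6] yaw 1.342 t 10.5667 tool x,y cm [0.01 0.  ] spin 0.008 open 0.2814053892114871
```

View pics/w4.png

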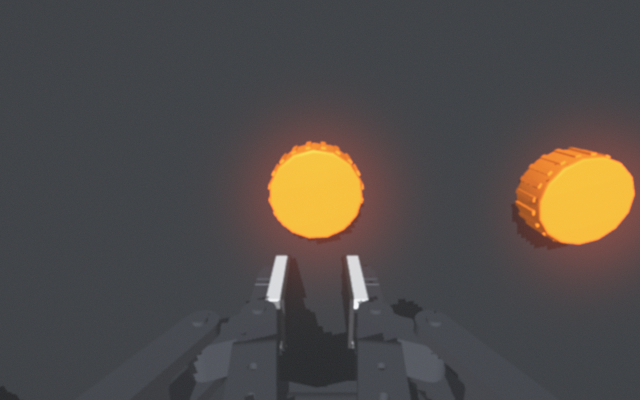

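The wrist view shows cap C centred at (315,190), with cap B off to the right at (580,194), clear of the push.

```bash
python3 -m jog '[{"x":0.4,"y":0,"z":0,"spin":0,"grip":0.72},{"x":0.4,"y":0,"z":0,"spin":0,"grip":0.72},{"x":0.5,"y":0,"z":0,"spin":0,"grip":0.72},{"x":0.7,"y":0,"z":0,"spin":0,"grip":0.72},{"x":1.0,"y":0,"z":0,"spin":0,"grip":0.72},{"x":1.2,"y":0,"z":0,"spin":0,"grip":0.72},{"x":1.2,"y":0,"z":0,"spin":0,"grip":0.72},{"x":1.2,"y":0,"z":0,"spin":0,"grip":0.72},{"x":1.2,"y":0,"z":0,"spin":0,"grip":0.72},{"x":1.2,"y":0,"z":0,"spin":0,"grip":0.72},{"x":1.2,"y":0,"z":0,"spin":0,"grip":0.72},{"x":1.2,"y":0,"z":0,"spin":0,"grip":0.72},{"x":1.2,"y":0,"z":0,"spin":0,"grip":0.72},{"x":1.2,"y":0,"z":0,"spin":0,"grip":0.72},{"x":1.0,"y":0,"z":0,"spin":0,"grip":0.72},{"x":0.6,"y":0,"z":0,"spin":0,"grip":0.72},{"x":0.3,"y":-0.18,"z":0,"spin":0.07,"grip":0.72},{"x":0.3,"y":-0.18,"z":0,"spin":0.07,"grip":0.72},{"x":0.3,"y":-0.18,"z":0,"spin":0.07,"grip":0.72},{"x":0.1,"y":0,"z":0,"spin":0,"grip":0.72}]'
python3 -c "
from h import *
wl();go(600.1,116.3,1.123)"
```

```text
clock: 12.23
eef_pos: [502.9, -82.7, 7.2]
tcp_rot: [-3.141, 0.0, 1.128]
contact_force: [-0.6, -0.9, 0.7]
opening: 0.282
grasp_force: 0.1
cap px [316. 225.] 6482 tool mm [27.4  0.4] world [515.  -58.1] tray [-142.6 -259.9]
tcp tray [-160.8 -280.3]
pos [503.1 -82.8   7.2] yaw 1.132 t 12.2833 tool x,y cm [22.14  0.32] spin 0.009 open 0.2768499759928287
```

```bash
python3 -m jog '[{"x":0.5,"y":0,"z":0,"spin":0,"grip":0.72},{"x":0.8,"y":0.02,"z":0,"spin":0,"grip":0.72},{"x":1.2,"y":0.02,"z":0,"spin":0,"grip":0.72},{"x":1.2,"y":0.02,"z":0,"spin":0,"grip":0.72},{"x":1.2,"y":0.02,"z":0,"spin":0,"grip":0.72},{"x":1.2,"y":0.02,"z":0,"spin":0,"grip":0.72},{"x":1.2,"y":0.02,"z":0,"spin":0,"grip":0.72},{"x":1.2,"y":0.02,"z":0,"spin":0,"grip":0.72},{"x":1.2,"y":0.02,"z":0,"spin":0,"grip":0.72},{"x":1.2,"y":0.02,"z":0,"spin":0,"grip":0.72},{"x":1.2,"y":0.02,"z":0,"spin":0,"grip":0.72},{"x":1.2,"y":0.02,"z":0,"spin":0,"grip":0.72},{"x":1.2,"y":0.02,"z":0,"spin":0,"grip":0.72},{"x":1.2,"y":0.02,"z":0,"spin":0,"grip":0.72},{"x":1.2,"y":0.02,"z":0,"spin":0,"grip":0.72},{"x":1.2,"y":0.02,"z":0,"spin":0,"grip":0.72},{"x":1.2,"y":0.02,"z":0,"spin":0,"grip":0.72},{"x":1.2,"y":0,"z":0,"spin":0,"grip":0.72},{"x":0.8,"y":0,"z":0,"spin":0,"grip":0.72},{"x":0.5,"y":0,"z":0,"spin":0,"grip":0.72}]'
python3 -m jog '[{"x":0.2,"y":0.27,"z":0,"spin":-0.1,"grip":0.72},{"x":0.2,"y":0.27,"z":0,"spin":-0.1,"grip":0.72},{"x":0.2,"y":0.27,"z":0,"spin":-0.1,"grip":0.72},{"x":0.2,"y":0.27,"z":0,"spin":-0.1,"grip":0.72},{"x":0.2,"y":0.27,"z":0,"spin":-0.1,"grip":0.72},{"x":0.2,"y":0.27,"z":0,"spin":-0.1,"grip":0.72},{"x":0.2,"y":0.27,"z":0,"spin":-0.1,"grip":0.72},{"x":0.2,"y":0,"z":0,"spin":-0.01,"grip":0.72},{"x":0.1,"y":0,"z":0,"spin":0,"grip":0.72}]'
python3 -c "
from h import *
wl();go(600.1,116.3,1.841)"
```

```text
clock: 13.95
eef_pos: [599.5, 113.8, 7.3]
tcp_rot: [3.141, -0.0, 1.131]
contact_force: [0.0, 0.2, -0.3]
opening: 0.284
grasp_force: 0.1
clock: 14.7
eef_pos: [618.3, 126.6, 7.2]
tcp_rot: [-3.141, 0.0, 1.839]
contact_force: [0.1, -0.5, 0.2]
opening: 0.283
grasp_force: 0.1
cap px [317. 224.] 6505 tool mm [27.4  0.1] world [611.1 153. ] tray [  6.3 -82. ]
tcp tray [   6.2 -109.4]
pos [618.1 126.7   7.2] yaw 1.838 t 14.75 tool x,y cm [-0.53 -2.01] spin -0.003 open 0.2790483559166522
```

```bash
python3 -m jog '[{"x":0.5,"y":0,"z":0,"spin":0,"grip":0.72},{"x":0.8,"y":-0.02,"z":0,"spin":0,"grip":0.72},{"x":1.1,"y":-0.02,"z":0,"spin":0,"grip":0.72},{"x":1.1,"y":-0.02,"z":0,"spin":0,"grip":0.72},{"x":1.1,"y":-0.02,"z":0,"spin":0,"grip":0.72},{"x":1.1,"y":-0.02,"z":0,"spin":0,"grip":0.72},{"x":1.1,"y":-0.02,"z":0,"spin":0,"grip":0.72},{"x":1.1,"y":-0.02,"z":0,"spin":0,"grip":0.72},{"x":1.1,"y":0,"z":0,"spin":0,"grip":0.72},{"x":1.1,"y":0,"z":0,"spin":0,"grip":0.72},{"x":0.7,"y":0,"z":0,"spin":0,"grip":0.72},{"x":0.4,"y":0,"z":0,"spin":0,"grip":0.72},{"x":0.2,"y":0,"z":0,"spin":0,"grip":0.72},{"x":0,"y":0,"z":0,"spin":0,"grip":0.72}]'
python3 -c "
from h import *
wl()"
python3 -m jog '[{"x":-1,"y":0,"z":0,"spin":0,"grip":0.72},{"x":-1.5,"y":0,"z":0,"spin":0,"grip":0.72},{"x":-1.5,"y":0,"z":0,"spin":0,"grip":0.72},{"x":0,"y":0,"z":-2.5,"spin":0,"grip":0.72},{"x":0,"y":0,"z":-2.5,"spin":0,"grip":0.72},{"x":0,"y":0,"z":-2.5,"spin":0,"grip":0.72},{"x":0,"y":0,"z":0,"spin":0,"grip":0.72}]'
python3 -c "
from h import *
import math
a=math.atan2(-75+231.3,515-584.8); print(a)
go(584.8-41*math.cos(a),-231.3-41*math.sin(a),a)
wl()"
```

```text
clock: 15.92
eef_pos: [586.6, 236.3, 7.3]
tcp_rot: [3.142, 0.0, 1.841]
contact_force: [-0.2, -0.3, -1.6]
opening: 0.282
grasp_force: 0.0
cap px [212. 216.] 6613 tool mm [ 31.2 -44.3] world [535.6 254.5] tray [-39.4  35.9]
cap px [316. 223.] 6342 tool mm [27.8 -0.1] world [579.1 263.1] tray [ 4.8 32.6]
tcp tray [4.9 4.8]
clock: 16.55
eef_pos: [600.7, 196.2, 87.0]
tcp_rot: [3.135, -0.0, 1.839]
contact_force: [2.1, 0.3, -0.3]
opening: 0.276
grasp_force: 0.0
1.9908001194701042
pos [600.7 196.2  87. ] yaw 1.839 t 16.55 tool x,y cm [-44.86 -12.24] spin -0.152 open 0.27638429534514947
cap px [237. 105.] 3309 tool mm [ 72.1 -48.6] world [534.8 252.9] tray [-40.6  34.6]
cap px [310. 112.] 3072 tool mm [68.2 -3.9] world [578.8 261. ] tray [ 4.  30.6]
tcp tray [  7.8 -37.6]
```

```bash
python3 -m jog '[{"x":-3.45,"y":-0.94,"z":0,"spin":0,"grip":0.72},{"x":-3.45,"y":-0.94,"z":0,"spin":0,"grip":0.72},{"x":-3.45,"y":-0.94,"z":0,"spin":0,"grip":0.72},{"x":-3.45,"y":-0.94,"z":0,"spin":0,"grip":0.72},{"x":-3.45,"y":-0.94,"z":0,"spin":0,"grip":0.72},{"x":-3.45,"y":-0.94,"z":0,"spin":0,"grip":0.72},{"x":-3.45,"y":-0.94,"z":0,"spin":0,"grip":0.72},{"x":-3.45,"y":-0.94,"z":0,"spin":0,"grip":0.72},{"x":-3.45,"y":-0.94,"z":0,"spin":0,"grip":0.72},{"x":-3.45,"y":-0.94,"z":0,"spin":0,"grip":0.72},{"x":-3.45,"y":-0.94,"z":0,"spin":0,"grip":0.72},{"x":-3.45,"y":-0.94,"z":0,"spin":0,"grip":0.72},{"x":-3.45,"y":-0.94,"z":0,"spin":0,"grip":0.72},{"x":0,"y":0,"z":0,"spin":-0.08,"grip":0.72},{"x":0,"y":0,"z":0,"spin":-0.07,"grip":0.72},{"x":0,"y":0,"z":0,"spin":0,"grip":0.72},{"x":0,"y":0,"z":0,"spin":0,"grip":0.72}]'
python3 -c "
from h import *
go(601.5,-268.7,1.991);wl()"
```

```text
clock: 18.02
eef_pos: [598.0, -268.1, 81.2]
tcp_rot: [-3.14, -0.001, 1.988]
contact_force: [1.1, 0.1, -0.4]
opening: 0.274
grasp_force: 0.0
pos [ 598.  -268.1   81.2] yaw 1.988 t 18.0167 tool x,y cm [-0.2  0.3] spin -0.003 open 0.2742371666592607
tcp tray [-118.7 -484.3]
```

```bash
python3 -m jog '[{"x":-0.2,"y":0.3,"z":2.5,"spin":0,"grip":0.72},{"x":0,"y":0,"z":2.5,"spin":0,"grip":0.72},{"x":0,"y":0,"z":1.6,"spin":0,"grip":0.72},{"x":0,"y":0,"z":0.9,"spin":0,"grip":0.72},{"x":0,"y":0,"z":0,"spin":0,"grip":0.72}]'
python3 -c "
from h import *
wl()
go(601.5,-268.7,1.991)"
```

```text
clock: 18.48
eef_pos: [601.2, -267.0, 5.0]
tcp_rot: [-3.139, -0.003, 1.99]
contact_force: [-1.5, -0.6, -0.1]
opening: 0.279
grasp_force: 0.0
tcp tray [-115.3 -484.2]
pos [ 602.1 -267.5    6.5] yaw 1.99 t 18.5333 tool x,y cm [-0.09 -0.11] spin -0.001 open 0.2792743680933053
```

```bash
sed -i 's/(5,150,200)/(5,150,90)/' h.py; python3 -c "
from h import *
wl('pics/w5.png')"
```

```text
tcp tray [-114.5 -484.9]
```

View pics/w5.png

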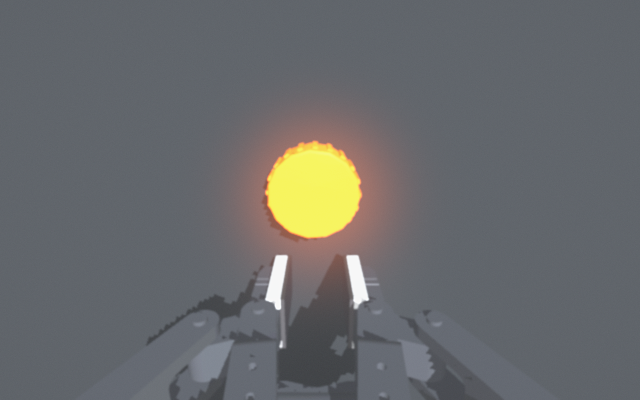

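Cap B is centred ahead of the fingers at (314,193). It reads as bright yellow, which is why the detector missed it. Now the push.

```bash
sed -i 's/(28,255,255)/(36,255,255)/' h.py; python3 -m jog '[{"x":0.4,"y":0,"z":0,"spin":0,"grip":0.72},{"x":0.4,"y":0,"z":0,"spin":0,"grip":0.72},{"x":0.5,"y":0,"z":0,"spin":0,"grip":0.72},{"x":0.7,"y":0,"z":0,"spin":0,"grip":0.72},{"x":1.0,"y":0,"z":0,"spin":0,"grip":0.72},{"x":1.2,"y":0,"z":0,"spin":0,"grip":0.72},{"x":1.2,"y":0,"z":0,"spin":0,"grip":0.72},{"x":1.2,"y":0,"z":0,"spin":0,"grip":0.72},{"x":1.2,"y":0,"z":0,"spin":0,"grip":0.72},{"x":1.2,"y":0,"z":0,"spin":0,"grip":0.72},{"x":1.2,"y":0,"z":0,"spin":0,"grip":0.72},{"x":1.2,"y":0,"z":0,"spin":0,"grip":0.72},{"x":1.2,"y":0,"z":0,"spin":0,"grip":0.72},{"x":1.2,"y":0,"z":0,"spin":0,"grip":0.72},{"x":1.2,"y":0,"z":0,"spin":0,"grip":0.72},{"x":1.2,"y":0,"z":0,"spin":0,"grip":0.72},{"x":1.2,"y":0,"z":0,"spin":0,"grip":0.72},{"x":0.6,"y":0,"z":0,"spin":0,"grip":0.72},{"x":0.3,"y":0,"z":0,"spin":0,"grip":0.72}]'
python3 -m jog '[{"x":0.15,"y":-0.27,"z":0,"spin":0.1,"grip":0.72},{"x":0.15,"y":-0.27,"z":0,"spin":0.1,"grip":0.72},{"x":0.15,"y":-0.27,"z":0,"spin":0.1,"grip":0.72},{"x":0.15,"y":-0.27,"z":0,"spin":0.1,"grip":0.72},{"x":0.15,"y":-0.27,"z":0,"spin":0.1,"grip":0.72},{"x":0.15,"y":-0.27,"z":0,"spin":0.1,"grip":0.72},{"x":0.15,"y":-0.27,"z":0,"spin":0.1,"grip":0.72},{"x":0.15,"y":-0.27,"z":0,"spin":0.1,"grip":0.72},{"x":0.15,"y":-0.27,"z":0,"spin":0.1,"grip":0.72},{"x":0.15,"y":-0.2,"z":0,"spin":0.07,"grip":0.72},{"x":0.1,"y":0,"z":0,"spin":0,"grip":0.72}]'
python3 -c "
from h import *
wl();go(653.7-26*.522,151.4-26*.853,1.021)"
```

```text
clock: 20.17
eef_pos: [527.5, -99.8, 7.3]
tcp_rot: [-3.141, -0.0, 1.992]
contact_force: [0.2, 0.3, -0.3]
opening: 0.28
grasp_force: 0.0
clock: 21.08
eef_pos: [503.6, -85.1, 7.2]
tcp_rot: [-3.141, 0.0, 1.018]
contact_force: [0.0, -0.3, 0.5]
opening: 0.279
grasp_force: 0.1
cap px [317. 224.] 6664 tool mm [27.5  0.5] world [518.5 -62. ] tray [-140.3 -264.5]
tcp tray [-160.8 -282.8]
pos [504.  -85.1   7.3] yaw 1.022 t 21.1333 tool x,y cm [25.39  0.44] spin 0.001 open 0.2819414990515768
```

```bash
python3 -m jog '[{"x":0.5,"y":0,"z":0,"spin":0,"grip":0.72},{"x":0.8,"y":0.02,"z":0,"spin":0,"grip":0.72},{"x":1.3,"y":0.03,"z":0,"spin":0,"grip":0.72},{"x":1.3,"y":0.03,"z":0,"spin":0,"grip":0.72},{"x":1.3,"y":0.03,"z":0,"spin":0,"grip":0.72},{"x":1.3,"y":0.03,"z":0,"spin":0,"grip":0.72},{"x":1.3,"y":0.03,"z":0,"spin":0,"grip":0.72},{"x":1.3,"y":0.03,"z":0,"spin":0,"grip":0.72},{"x":1.3,"y":0.03,"z":0,"spin":0,"grip":0.72},{"x":1.3,"y":0.03,"z":0,"spin":0,"grip":0.72},{"x":1.3,"y":0.03,"z":0,"spin":0,"grip":0.72},{"x":1.3,"y":0.03,"z":0,"spin":0,"grip":0.72},{"x":1.3,"y":0.03,"z":0,"spin":0,"grip":0.72},{"x":1.3,"y":0.03,"z":0,"spin":0,"grip":0.72},{"x":1.3,"y":0.03,"z":0,"spin":0,"grip":0.72},{"x":1.3,"y":0.03,"z":0,"spin":0,"grip":0.72},{"x":1.3,"y":0.02,"z":0,"spin":0,"grip":0.72},{"x":1.3,"y":0,"z":0,"spin":0,"grip":0.72},{"x":1.3,"y":0,"z":0,"spin":0,"grip":0.72},{"x":0.8,"y":0,"z":0,"spin":0,"grip":0.72}]'
python3 -m jog '[{"x":0.4,"y":0,"z":0,"spin":0,"grip":0.72},{"x":0.15,"y":0.27,"z":0,"spin":-0.1,"grip":0.72},{"x":0.15,"y":0.27,"z":0,"spin":-0.1,"grip":0.72},{"x":0.15,"y":0.27,"z":0,"spin":-0.1,"grip":0.72},{"x":0.15,"y":0.27,"z":0,"spin":-0.1,"grip":0.72},{"x":0.15,"y":0.27,"z":0,"spin":-0.1,"grip":0.72},{"x":0.15,"y":0.27,"z":0,"spin":-0.1,"grip":0.72},{"x":0.15,"y":0.27,"z":0,"spin":-0.1,"grip":0.72},{"x":0.15,"y":0.27,"z":0,"spin":-0.1,"grip":0.72},{"x":0.15,"y":0,"z":0,"spin":-0.02,"grip":0.72},{"x":0.1,"y":0,"z":0,"spin":0,"grip":0.72}]'
python3 -c "
from h import *
wl();go(600.1,116.3,1.841)"
```

```text
clock: 22.8
eef_pos: [635.3, 120.3, 7.4]
tcp_rot: [3.141, -0.001, 1.021]
contact_force: [0.6, 0.2, 0.5]
opening: 0.279
grasp_force: 0.1
clock: 23.72
eef_pos: [658.4, 131.8, 7.2]
tcp_rot: [-3.141, 0.0, 1.839]
contact_force: [0.3, -0.0, 0.6]
opening: 0.28
grasp_force: 0.1
cap px [316. 224.] 6650 tool mm [27.4 -0.1] world [651.1 158.2] tray [ 46.3 -87.8]
tcp tray [  46.3 -115.1]
pos [658.3 131.9   7.2] yaw 1.838 t 23.7667 tool x,y cm [ 0.03 -6.02] spin -0.003 open 0.2820398542951044
```

```bash
python3 -m jog '[{"x":0.5,"y":0,"z":0,"spin":0,"grip":0.72},{"x":0.8,"y":0,"z":0,"spin":0,"grip":0.72},{"x":1.1,"y":0,"z":0,"spin":0,"grip":0.72},{"x":1.1,"y":0,"z":0,"spin":0,"grip":0.72},{"x":1.1,"y":0,"z":0,"spin":0,"grip":0.72},{"x":1.1,"y":0,"z":0,"spin":0,"grip":0.72},{"x":1.1,"y":0,"z":0,"spin":0,"grip":0.72},{"x":1.1,"y":0,"z":0,"spin":0,"grip":0.72},{"x":1.1,"y":0,"z":0,"spin":0,"grip":0.72},{"x":1.0,"y":0,"z":0,"spin":0,"grip":0.72},{"x":0.6,"y":0,"z":0,"spin":0,"grip":0.72},{"x":0.3,"y":0,"z":0,"spin":0,"grip":0.72},{"x":0,"y":0,"z":0,"spin":0,"grip":0.72}]'
python3 -c "
from h import *
wl()"
python3 -m jog '[{"x":-1,"y":0,"z":0,"spin":0,"grip":0.72},{"x":-1.5,"y":0,"z":0,"spin":0,"grip":0.72},{"x":-1.5,"y":0,"z":0,"spin":0,"grip":0.72},{"x":0,"y":0,"z":-2.5,"spin":0,"grip":0.72},{"x":0,"y":0,"z":-2.5,"spin":0,"grip":0.72},{"x":0,"y":0,"z":-3,"spin":0,"grip":0.72},{"x":0,"y":0,"z":-3,"spin":0,"grip":0.72},{"x":-3,"y":0,"z":0,"spin":0,"grip":0.72},{"x":-3,"y":-3,"z":0,"spin":0,"grip":0.72},{"x":-2,"y":-3,"z":0,"spin":0,"grip":0.72},{"x":0,"y":-3,"z":0,"spin":0,"grip":0.72},{"x":0,"y":-3,"z":0,"spin":0,"grip":0.72},{"x":0,"y":-3,"z":0,"spin":0,"grip":0.72},{"x":0,"y":-3,"z":0,"spin":0,"grip":0.72},{"x":0,"y":-3,"z":0,"spin":0,"grip":0.72},{"x":0,"y":-3,"z":0,"spin":0,"grip":0.72},{"x":0,"y":0,"z":0,"spin":0,"grip":0.72},{"x":0,"y":0,"z":0,"spin":0,"grip":0.72}]'
python3 - <<'E'
from h import *
f=grab_frame("top"); cv2.imwrite("pics/end.png",f["pixels"])
for b in blobs(f): print(b,np.array([[.9637,.2668],[-.2668,.9637]])@(b[2]-[583.1,230.4]))
E
```

```text
clock: 24.85
eef_pos: [629.3, 237.5, 7.3]
tcp_rot: [3.142, -0.0, 1.841]
contact_force: [0.1, -0.2, 0.4]
opening: 0.279
grasp_force: 0.0
cap px [113. 192.] 7798 tool mm [ 41.5 -84.2] world [537.1 255. ] tray [-37.8  36. ]
cap px [220. 201.] 6901 tool mm [ 37.9 -40.4] world [580.3 263.2] tray [ 6.  32.4]
cap px [316. 223.] 6343 tool mm [28.  -0.1] world [621.7 264.5] tray [46.3 22.6]
tcp tray [46.5 -5.5]
clock: 26.4
eef_pos: [429.5, 56.2, 117.5]
tcp_rot: [-3.141, 0.0, 1.839]
contact_force: [0.7, 0.1, 0.5]
opening: 0.278
grasp_force: 0.0
(array([242.3, 209. ]), np.int32(106), array([623.3, 258.3])) [46.18446 16.16187]
(array([242.3, 223. ]), np.int32(115), array([580.2, 257.5])) [ 4.43555 26.88999]
(array([244.6, 237.4]), np.int32(120), array([535.9, 249.4])) [-40.41744  30.90326]
```

View pics/end.png

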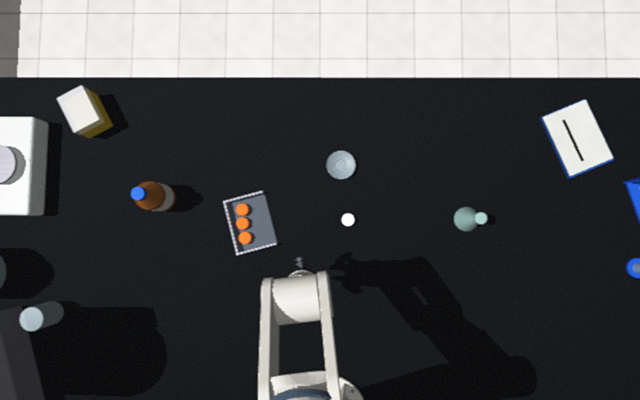

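The final top view shows all three orange caps inside the tray, near (242,223). The white cap (348,220), dish (341,165), flask (465,218) and bottle (150,196) haven't moved, and the arm is clear.

```bash
python3 -c "
from rig import *
print(sign_off())"
```

```text
the job is handed in; nothing more can be done
None
```

All three orange caps are in the tray, at least 60 mm inside the mouth. The white cap, dish, flask and bottle look unmoved, the arm is clear, and I handed the job in at about 26 s (no verdict came back).

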